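Start up the bench wire stripper at its rocker and middle key

ROBOT

A 7-joint arm with a two-finger parallel gripper is mounted at the origin on the work surface. World frame = base frame: x ahead of the robot, y to its left, z up, the work surface at z = 0. Lengths are in m, angles in rad, forces in N, time in s.
With the tool pointing down it reaches from about 0.425 to 0.825 m from the base axis. Payload 3.6 kg.
Tool frame: the origin (TCP) lies midway between the tips of the shut fingers; the grasp point (between the pads) lies grip_point_offset behind it (grip_point_offset is the distance from the TCP to the grasp point, in m); z points along the fingers, y is the line along which they close (so a half turn about z gives the same grasp; the last joint's range is limited). The gripper opens to 93 mm and grips with 3 to 60 N. Pads are 15 mm wide; open, the fingers measure 128 mm over their backs; the gripper's body (75 mm by 188 mm) begins 65 mm behind the grasp point.
Start: joints at [-1.214, 0.615, -0.013, 1.423, 0.008, 1.103, -0.04], TCP at [0.243, 0.603, 0.219] pointing down, gripper open.
Joint ranges: [-3.12, 3.12], [-0.3, 2.06], [-1.34, 1.32], [0.26, 2.42], [-1.36, 4.5], [0.01, 1.98], [-2.84, 2.84]. Speed limits (rad/s): [2.79, 2.79, 3.14, 3.14, 3.14, 3.14, 3.14].

INTERFACE

Orientations are given as [roll, pitch, yaw] about the fixed x, y, z axes, in that order (R = Rz(yaw) Ry(pitch) Rx(roll)).
In Python, from cell import get_obs, camera, close_job, masks_of, grip_point_offset gives the robot as it stands.
- The arm moves only by the tool arm_command, never from a script. Its argument "commands" is a list that holds one entry, the list of rows, each a list of 6 numbers: the shift along the tool's x, y, z as a fraction of full scale, then the turn, a rotation vector about the tool's x, y, z as a fraction of full scale. A call has 1 to 20 rows; each row is the pose to reach, as a shift and turn from the pose commanded when the call began, along the tool's axes at that moment; what a row does not reach only later rows make up. Full scale, the value 1, is 0.2 m for a shift and 0.5 rad for a turn. A row lasts 1/10 s, in which the tool goes at most 50 mm and 8.59 degrees, less where a joint would pass 70% of its speed; a pose out of reach is approached as far as the arm can. A call with a number of a shift or a turn outside -1 to 1 is refused whole. A call with a gripper value outside its range is refused whole. "jaw" is the closure, from -1 (fully open) to 1 (shut), set as the call begins (left out, the last holds). The fingers move at their own pace and stop on an object; the grip force is fixed at half the most. Time passes only in rows, so rows that repeat a pose let the fingers close. It gives the time, the measured TCP pose, the force, the opening and the grip force at its end, in the units of the state.
- get_obs(): the state, without advancing time (a new reading comes with each control period).
- camera(name): name is "scene" or "top" or "wrist"; returns a dict with "pixels" (480x640x3 uint8, red, green, blue), "K" (3x3 intrinsics, pixels), "extrinsics" (4x4, takes a point from camera to world coordinates). Camera axes: x right, y up, looking along -z (the intrinsics and any distortion apply to the point x, -y, -z); pixel columns grow to the right and rows downward; lengths in m; the calibration is good to about 2 mm. A picture is of the moment at which its call begins. There is no depth.
- close_job(): hands the job in; it is judged then, once.
Trained networks look in a picture, given as the dict that the camera call returned (one of the last four; its "shot" number tells which), for a name from the list of things; names that differ only in an ending like _2 or _b are one class to them, and where a whole thing is asked for, a point or a joint stands for the part that bears it (a point fixed in the world has none). Each returns a list of dicts, best first, with "confidence" (0 to 1); they miss things now and then, are a little off and sometimes report something else, mostly with a low value. They report only what shows in the picture. A call takes as long as a camera call.
- masks_of(query, picture): "mask" (480x640 bool, what is visible of it) and "xy" ([column, row] in pixels, amid what is visible of it).
The state is a dict: "t": time; "joint_positions": joint angles; "joint_vel": joint speeds; "tau": joint torques, N m; "tool_pos": TCP position; "tool_rot": TCP orientation; "wrist_force": force on the tool from outside, world axes, zero at the start; "torque": the same for the moment, N m; "opening": opening from 0.0 (shut) to 1.0 (fully open); "grip_force": force on a finger pad.
Only numpy, scipy, OpenCV 4.12 (cv2) and the standard library are available. Lean on these libraries where they do the work, as an engineer would, in place of code of your own. Each camera call takes 0.05 s, during which the arm holds its last target. There are 200 camera calls.

TASK

Start up the wire stripper, pressing gently with the fingertips only: first switch it on by pushing the raised half of its power rocker right down, then press the middle of the three keys below the display fully down, keep it down for at least a second and let it come up again. Leave the rocker on, do not press the keys to the left and right, do not shift or lift the dish, spool, jar or screwdriver, and finish clear of everything.

Things in the scene. Friction and masses are not known exactly. Their poses are not given: they have to be found in the camera images.
- stripper: wire stripper, white case with blue bands, fixed to the bench; 150 mm deep (x), 380 long (y), flat deck 80 above the bench. Origin: centre of underside; x runs from its front (robot side) to its back, y to its left end. On the deck, (x, y) in mm: metal stripping head 38 tall (0, 142), black display 32 x 74 (34, -40), keys in front of it (-15; -8, -40, -72), rocker near the right end (-15, -145).
- power_rocker (a joint): V-shaped black switch 30 mm long (along stripper x), 20 wide, on a bezel 2 mm above the deck. In rad: 0 off, near (front) half level, far half raised; 0.32 on, far half level, near half raised. Its stiff pivot stays where it is left; about 3 N on the raised end moves it. Pressed down until its face is level, 6 mm above the deck, the far half meets its rigid stop, fully on.
- rocker_raised (a point): point on top of the rocker's far half (raised when off), mid-width, 12 mm behind the pivot line (towards stripper +x) and 3 mm short of that half's outer edge; a good place to press. It moves with the rocker: 9.6 mm above the deck when off, 6 mm when on.
- key_left (a joint): left key of the row (towards the stripper's +y), travel in m: 0 = up, 0.004 = fully down. Must be left alone.
- key_middle (a joint): middle key of the row, white square cap 16 x 16 mm, top face 7 mm above the deck when up, 3 mm when fully down; keys stand 32 mm apart, centre to centre. Travel in m: 0 up, 0.004 fully down. Spring return: 1.8 N starts it moving, 4.2 N holds it fully down on a rigid stop. It counts as down beyond 0.003. More than 35 N anywhere on the stripper is rough handling.
- key_right (a joint): right key of the row (towards the stripper's -y), same as the others: 0 = up, 0.004 = fully down. Must be left alone.
- key_left_top (a point): centre of the left key's top face
- key_middle_top (a point): centre of the middle key's top face; it goes down with the key
- key_right_top (a point): centre of the right key's top face
- dish: loose open steel dish, 48 mm across, 22 mm tall, standing on the stripper's deck between the display and the stripping head; origin: centre of its underside. Must be left alone.
- spool: loose wire spool standing on its flange on the bench in front of the stripper, 66 mm across, 43 mm tall; origin: centre of its underside. Must be left alone.
- jar: loose glass jar with a black cap on the bench in front of the stripper, 48 mm across, 58 mm tall; origin: centre of its underside. Must be left alone.
- screwdriver: loose screwdriver lying on the bench behind the stripper, 160 mm long; origin: on the bench under its middle. Must be left alone.

How it is judged:
By the outcome, as a careful person would: the job done as asked, in the order asked, and still so for the second after the job is handed in, with the robot touching nothing.
It also fails if it takes over 38 s, if anything falls off the work surface, if the arm or the gripper's body presses on something with over 40 N, if the wrist force passes 120 N, or if a joint passes its speed limit or range.

## Working session

There is one attempt and no reset: what is moved stays moved. The work goes in short steps, Python scripts to look and compute and a tool call to move; the robot and the scene stay as the last step left them, time stands still between calls to the robot, and variables do not carry over. Pictures are saved under pics/ and viewed, at most 10 in all, crops included, and the job is handed in when it is done.

Besides the shell and the picture viewer there is one more tool, called after ">>>" by a JSON object that holds its "method" and its "body", one argument or row to a line. arm_command: Moves the arm, as the interface text tells. Shift numbers are shares of 0.2 m and turn numbers shares of 0.5 rad, none past 1 either way. Its arguments: {"type":"object","properties":{"commands":{"type":"array","items":{"type":"array","items":{"type":"array","items":{"type":"number"}}}},"jaw":{"type":"number"}},"required":["commands"]}

```bash
mkdir -p pics; cat > h.py <<'E'
import numpy as np, cv2
from cell import *
def px(p,c):
    T=np.linalg.inv(c["extrinsics"]); q=T[:3,:3]@np.array(p)+T[:3,3]
    u=c["K"]@np.array([q[0],-q[1],-q[2]]); return u[:2]/u[2]
def at_z(uv,c,z):
    d=np.linalg.inv(c["K"])@np.array([uv[0],uv[1],1.]); d=c["extrinsics"][:3,:3]@np.array([d[0],-d[1],-d[2]])
    o=c["extrinsics"][:3,3]; return o+d*(z-o[2])/d[2]
def save(c,n): cv2.imwrite(f"pics/{n}.png",c["pixels"][:,:,::-1])
E
python3 - <<'E'
from h import *
o=get_obs(); print(o, grip_point_offset)
H=dict(stripper=.08,power_rocker=.086,key_left_top=.087,key_middle_top=.087,key_right_top=.087,rocker_raised=.0896,dish=.1,spool=.043,jar=.058,screwdriver=.01)
for n in("top","scene"):
    c=camera(n); save(c,n+"0"); print(n,c["extrinsics"][:3,3].round(3),[k for k in c])
    for q,z in H.items():
        for r in masks_of(q,c)[:3]: print(q,round(r["confidence"],2),np.round(r["xy"],1),r["mask"].sum(),at_z(r["xy"],c,z).round(4))
E
```

```text
{'t': 0.0, 'joint_positions': array([-1.21351569,  0.61590757, -0.01263991,  1.42490155,  0.00809537,
        1.10341253, -0.04040087]), 'joint_vel': array([-0.00087254,  0.00243039, -0.00102122,  0.00012517, -0.00033787,
        0.00169441, -0.0006934 ]), 'tau': array([-1.45617756e-03, -4.58936691e+01,  2.09124531e-01, -1.65742797e+01,
       -6.09526830e-02,  2.06186803e-02,  2.59321541e-04]), 'tool_pos': array([0.24305718, 0.60198099, 0.21748781]), 'tool_rot': array([-3.13901357e+00,  1.99433423e-05,  2.75789485e+00]), 'wrist_force': array([ 0.30681417,  0.51849846, -0.51441374]), 'torque': array([ 0.00461834,  0.04070376, -0.00274715]), 'grip_force': 0.0, 'opening': 0.9960367674757064} 0.0188
top [0.393 0.03  0.805] ['pixels', 'K', 'extrinsics', 'shot']
stripper 0.85 [284.4 255.7] 19351 [0.5197 0.0695 0.08  ]
power_rocker 0.72 [367.1 255.5] 248 [ 0.5118 -0.0693  0.086 ]
key_middle_top 0.44 [307.6 255.7] 82 [0.5165 0.0303 0.087 ]
key_middle_top 0.29 [326.3 256.7] 77 [ 0.5132 -0.0008  0.087 ]
key_right_top 0.49 [324.1 256. ] 88 [0.5145 0.0028 0.087 ]
rocker_raised 0.63 [370.7 254.6
[... 298 characters left out ...]
iver 0.96 [309.8 185.7] 556 [0.6655 0.0194 0.01  ]
scene [0.807 0.506 0.567] ['pixels', 'K', 'extrinsics', 'shot']
stripper 0.96 [360.5 293.1] 24880 [0.5583 0.1545 0.08  ]
power_rocker 0.7 [308.6 192.4] 128 [ 0.5195 -0.0701  0.086 ]
key_left_top 0.53 [350.8 245. ] 120 [0.5251 0.0742 0.087 ]
key_middle_top 0.38 [308.9 191.7] 171 [ 0.5188 -0.0704  0.087 ]
key_middle_top 0.24 [332.3 214.8] 91 [0.5146 0.001  0.087 ]
key_right_top 0.48 [332.7 214.7] 103 [0.5139 0.0011 0.087 ]
rocker_raised 0.64 [312.7 193. ] 150 [ 0.5165 -0.0611  0.0896]
dish 0.63 [348.4 277.7] 919 [0.5683 0.1386 0.1   ]
jar 0.89 [385.2 200.4] 911 [ 0.3983 -0.0197  0.058 ]
screwdriver 0.75 [257.6 298. ] 963 [0.6644 0.0379 0.01  ]
```

```bash
python3 - <<'E'
import cv2
a=cv2.imread("pics/top0.png")[205:305,240:400]; b=cv2.imread("pics/scene0.png")[165:305,260:440]
cv2.imwrite("pics/topc.png",cv2.resize(a,None,fx=5,fy=5,interpolation=2)); cv2.imwrite("pics/scc.png",cv2.resize(b,None,fx=4,fy=4,interpolation=2))
E
```

```text
(no output)
```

View pics/top0.png

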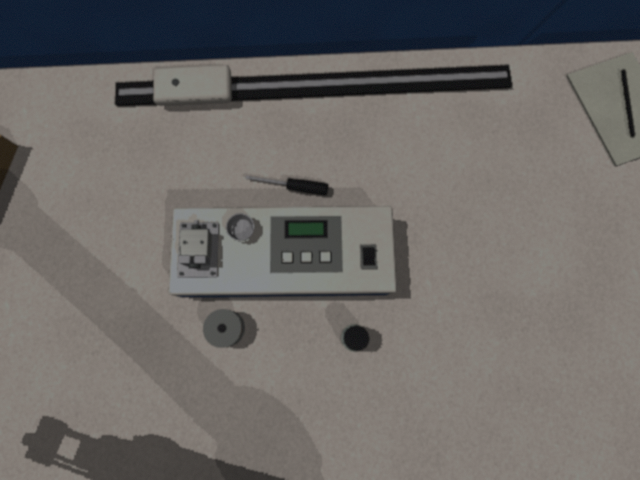

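View pics/topc.png

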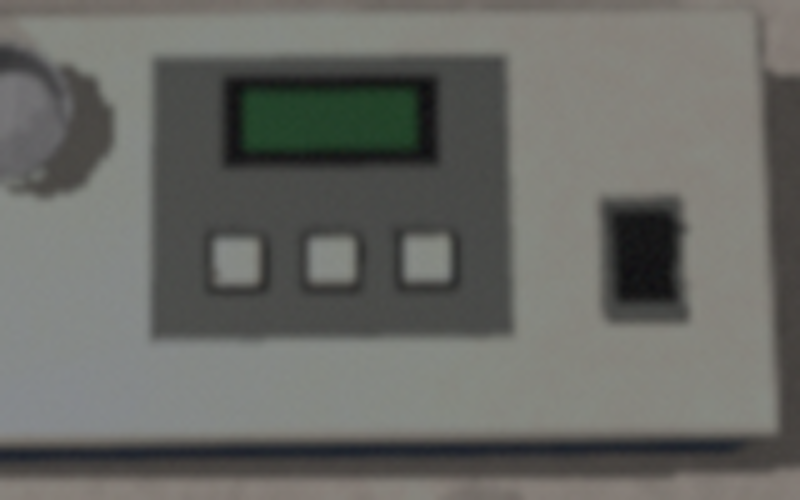

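View pics/scc.png

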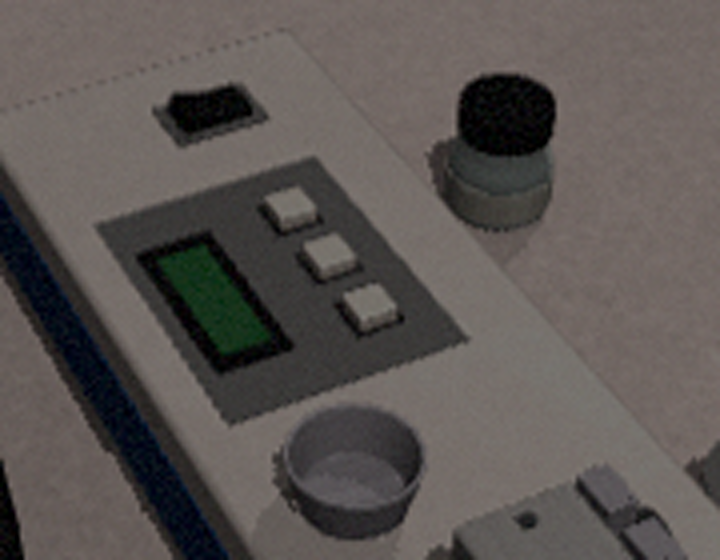

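```bash
cat >> h.py <<'E'
def pose(p,q):
    c,s=np.cos(p[2]),np.sin(p[2]); q=np.array(q,float); return np.array([p[0]+c*q[0]-s*q[1],p[1]+s*q[0]+c*q[1],q[2]])
E
python3 - <<'E'
from h import *
from scipy.optimize import least_squares
P={"kl":(-.015,-.008,.087),"km":(-.015,-.04,.087),"kr":(-.015,-.072,.087),"rk":(-.015,-.145,.082),"d":(.034,-.04,.081),"cb":(.075,-.19,.08),"cf":(-.075,-.19,.08)}
A={"top":({"kl":(237,261),"km":(332,260),"kr":(427,259),"rk":(644,260),"d":(331,120),"cb":(757,10),"cf":(778,435)},(240,205),5),
"scene":({"kl":(370,304),"km":(330,252),"kr":(291,207),"rk":(211,114),"d":(214,302),"cf":(290,30)},(260,165),4)}
cs={n:camera(n) for n in A}
def mk(ns):
    def res(p):
        r=[]
        for n in ns:
            D,o,s=A[n]
            for k,v in D.items():
                if k=="rk" and n=="scene": continue
                r.append(px(pose(p,P[k]),cs[n])-((np.array(v)+.5)/s-.5+o))
        return np.array(r)
    return res
for ns in(["top"],["scene"],["top","scene"]):
    f=mk(ns); s=least_squares(lambda p:f(p).ravel(),[.53,.07,0],loss="soft_l1")
    print(ns,s.x.round(4)); print(f(s.x).round(1).tolist())
p=s.x; R=np.array([[1,0,0]])
print("key",pose(p,P["km"]),"rocker",pose(p,(-.003,-.145,.0896)))
print(cs["top"]["K"][0,0],cs["scene"]["K"][0,0])
for q in("dish","jar","spool"): pass
E
```

```text
['top'] [ 0.532   0.0729 -0.0445]
[[-0.4, -0.1], [-0.3, -0.0], [-0.2, 0.0], [-0.4, 0.0], [-0.2, 0.3], [1.1, -1.2], [1.0, 0.6]]
['scene'] [ 0.5337  0.0747 -0.0419]
[[0.2, 0.1], [-0.1, 0.3], [0.1, -0.5], [-0.2, 0.4], [0.0, -0.6]]
['top', 'scene'] [ 0.5327  0.0733 -0.0453]
[[-0.7, -0.5], [-0.6, -0.4], [-0.4, -0.4], [-0.6, -0.3], [-0.4, -0.1], [0.8, -1.5], [0.6, 0.3], [0.3, -0.7], [0.1, -0.5], [0.3, -1.2], [0.0, -0.5], [0.5, -1.2]]
key [0.5158743  0.03398148 0.087     ] rocker [ 0.523105   -0.07145436  0.0896    ]
435.0170348890006 481.9994798960306
```

```bash
cat >> h.py <<'E'
from scipy.spatial.transform import Rotation as Ro
def rel(p,yaw=None):
    o=get_obs(); R0=Ro.from_euler("xyz",o["tool_rot"]); R1=Ro.from_euler("xyz",[np.pi,0,o["tool_rot"][2] if yaw is None else yaw])
    print("t",o["t"],"tcp",o["tool_pos"].round(4),o["tool_rot"].round(4),"F",o["wrist_force"].round(2))
    print("shift",(R0.inv().apply(np.array(p)-o["tool_pos"])/.2).round(3),"turn",((R0.inv()*R1).as_rotvec()/.5).round(3))
E
python3 -c "
from h import *
rel([.523,-.0715,.15],3.097)"
```

```text
t 1.2 tcp [0.2434 0.6027 0.2186] [-3.1415 -0.      2.7578] F [-0.2   0.51 -0.56]
shift [-2.559 -2.602  0.343] turn [-0.    -0.    -0.678]
```

>>> {"method": "arm_command", "body": {
  "commands": [
    [[-0.15, -0.15, 0, 0, 0, -0.11], [-0.3, -0.3, 0, 0, 0, -0.22], [-0.45, -0.45, 0, 0, 0, -0.34], [-0.6, -0.6, 0, 0, 0, -0.45], [-0.75, -0.75, 0, 0, 0, -0.56], [-0.9, -0.9, 0, 0, 0, -0.678], [-0.9, -0.9, 0, 0, 0, -0.678]]
  ],
  "jaw": 1
}}

```text
t: 1.9
tool_pos: [0.3468, 0.3615, 0.2189]
tool_rot: [-3.137, 0.002, 3.086]
wrist_force: [0.5, -0.3, 0.6]
opening: 0.447
grip_force: 0.0
```

```bash
python3 -c "
from h import *
rel([.523,-.0715,.15],3.097)"
```

```text
t 1.9 tcp [0.3468 0.3615 0.2189] [-3.1371e+00  2.2000e-03  3.0864e+00] F [ 0.53 -0.28  0.6 ]
shift [-0.999 -2.112  0.356] turn [-0.009  0.004 -0.021]
```

>>> {"method": "arm_command", "body": {
  "commands": [
    [[-0.1, -0.2, 0, 0, 0, 0], [-0.2, -0.4, 0, 0, 0, 0], [-0.3, -0.6, 0, 0, 0, 0], [-0.4, -0.8, 0, 0, 0, 0], [-0.5, -1, 0, 0, 0, 0], [-0.5, -1, 0, 0, 0, 0]]
  ]
}}

```text
t: 2.5
tool_pos: [0.4367, 0.1576, 0.2189]
tool_rot: [-3.138, 0.002, 3.085]
wrist_force: [0.0, 0.0, -0.7]
opening: 0.004
grip_force: 0.0
```

>>> {"method": "arm_command", "body": {
  "commands": [
    [[-0.1, -0.2, 0, 0, 0, 0], [-0.2, -0.4, 0, 0, 0, 0], [-0.3, -0.6, 0.1, 0, 0, 0], [-0.4, -0.8, 0.2, 0, 0, 0], [-0.5, -1, 0.3, 0, 0, 0], [-0.5, -1, 0.3, 0, 0, 0], [-0.5, -1, 0.3, 0, 0, 0], [-0.5, -1, 0.3, 0, 0, 0]]
  ]
}}

```text
t: 3.3
tool_pos: [0.525, -0.0377, 0.159]
tool_rot: [3.14, 0.0, 3.1]
wrist_force: [0.1, 0.7, 0.3]
opening: 0.005
grip_force: 0.0
```

```bash
python3 - <<'E'
from h import *
rel([.523,-.0715,.10],3.097)
c=camera("wrist"); save(c,"w0"); o=get_obs(); print("tcp px",px(o["tool_pos"],c))
p=(.5325,.0735,-.045)
for n,q in(("rk",(-.015,-.145,.082)),("rr",(-.003,-.145,.0896)),("km",(-.015,-.04,.087)),("kr",(-.015,-.072,.087)),("d",(.034,-.04,.081))): print(n,px(pose(p,q),c).round(1))
E
```

```text
t 3.3 tcp [ 0.525  -0.0377  0.159 ] [3.1400e+00 4.0000e-04 3.0998e+00] F [0.14 0.75 0.27]
shift [ 0.003 -0.17   0.295] turn [0.003 0.001 0.006]
tcp px [320.83826496 287.10304497]
rk [265.8 220.9]
rr [264.8 242.8]
km [437.  223.3]
kr [384.5 223.1]
d [428.7 294.2]
```

View pics/w0.png

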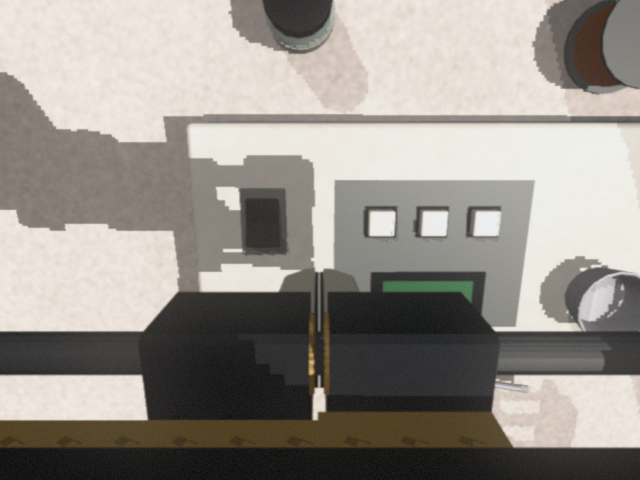

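>>> {"method": "arm_command", "body": {
  "commands": [
    [[0, -0.17, 0, 0, 0, 0.006], [0.005, -0.172, 0.15, 0, 0, 0.006], [0.005, -0.172, 0.28, 0, 0, 0.006], [0.005, -0.172, 0.31, 0, 0, 0.006], [0.005, -0.172, 0.31, 0, 0, 0.006], [0.005, -0.172, 0.31, 0, 0, 0.006]]
  ]
}}

```text
t: 3.95
tool_pos: [0.5233, -0.0735, 0.0979]
tool_rot: [3.141, 0.002, 3.096]
wrist_force: [-0.1, 0.3, 0.2]
opening: 0.007
grip_force: 0.0
```

```bash
python3 - <<'E'
from h import *
rel([.523,-.072,.086],3.097)
E
```

```text
t 3.95 tcp [ 0.5233 -0.0735  0.0979] [3.1414e+00 2.3000e-03 3.0956e+00] F [-0.06  0.25  0.25]
shift [0.002 0.008 0.06 ] turn [ 0.     0.005 -0.003]
```

>>> {"method": "arm_command", "body": {
  "commands": [
    [[0, 0.005, 0.01, 0, 0, 0], [0, 0.005, 0.02, 0, 0, 0], [0, 0.005, 0.03, 0, 0, 0], [0, 0.005, 0.04, 0, 0, 0], [0, 0.005, 0.045, 0, 0, 0], [0, 0.005, 0.05, 0, 0, 0], [0, 0.005, 0.055, 0, 0, 0], [0, 0.005, 0.055, 0, 0, 0], [0, 0.005, 0.055, 0, 0, 0]]
  ]
}}

```text
t: 4.85
tool_pos: [0.5243, -0.0735, 0.0863]
tool_rot: [-3.142, 0.004, 3.094]
wrist_force: [3.7, 1.0, 4.5]
opening: 0.007
grip_force: 2.3
```

>>> {"method": "arm_command", "body": {
  "commands": [
    [[0, 0, 0.003, 0, 0, 0], [0, 0, 0.006, 0, 0, 0], [0, 0, 0.006, 0, 0, 0], [0, 0, 0.006, 0, 0, 0]]
  ]
}}

```text
t: 5.25
tool_pos: [0.5243, -0.0735, 0.0862]
tool_rot: [-3.142, 0.005, 3.094]
wrist_force: [1.7, 0.8, 11.9]
opening: 0.009
grip_force: 6.0
```

>>> {"method": "arm_command", "body": {
  "commands": [
    [[0, 0, -0.05, 0, 0, 0], [0, 0, -0.2, 0, 0, 0], [0, 0.15, -0.3, 0, 0, 0], [0, 0.35, -0.3, 0, 0, 0], [0, 0.45, -0.3, 0, 0, 0], [0, 0.45, -0.3, 0, 0, 0], [0, 0.45, -0.3, 0, 0, 0]]
  ]
}}

```text
t: 5.95
tool_pos: [0.5246, 0.0154, 0.1436]
tool_rot: [-3.14, -0.004, 3.094]
wrist_force: [-0.3, -0.2, 0.8]
opening: -0.001
grip_force: 0.0
```

```bash
python3 - <<'E'
from h import *
rel([.516,.033,.096],3.097)
c=camera("wrist"); save(c,"w1"); s=camera("scene")
p=(.5325,.0735,-.045)
for q in((-.015,-.04,.087),(-.015,-.072,.087),(-.015,-.145,.082)): print(px(pose(p,q),c).round(1))
a=cv2.resize(c["pixels"][170:320,100:500],(800,300),interpolation=2); b=cv2.resize(s["pixels"][165:240,270:470],(800,300),interpolation=2)
cv2.imwrite("pics/w1c.png",np.vstack([a,b])[:,:,::-1])
E
```

```text
t 5.95 tcp [0.5246 0.0154 0.1436] [-3.1399 -0.0044  3.0939] F [-0.34 -0.25  0.81]
shift [0.046 0.086 0.238] turn [-0.003 -0.009 -0.006]
[352.3 234. ]
[296.5 234.1]
[172.6 232.2]
```

View pics/w1c.png

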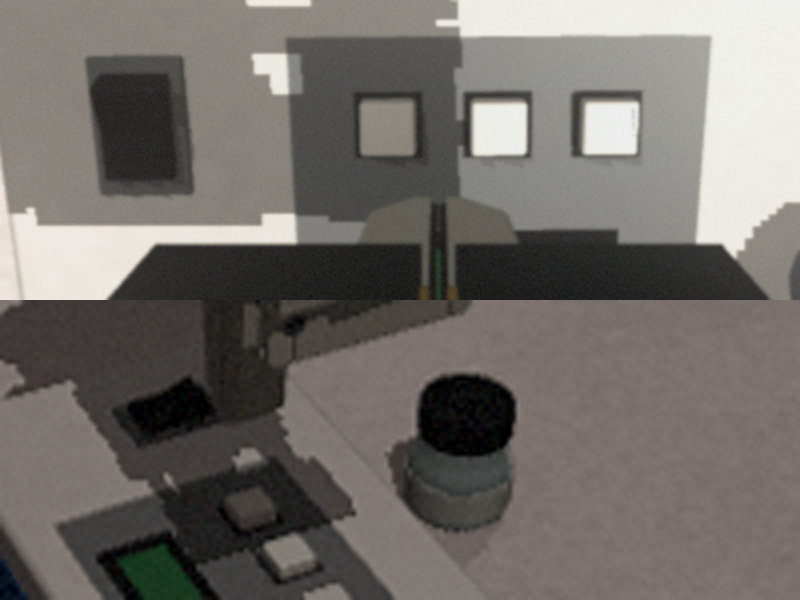

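>>> {"method": "arm_command", "body": {
  "commands": [
    [[0.02, 0.04, 0.05, 0, 0, 0], [0.045, 0.088, 0.12, 0, 0.009, 0], [0.045, 0.088, 0.21, 0, 0.009, 0], [0.045, 0.088, 0.23, 0, 0.009, 0], [0.045, 0.088, 0.23, 0, 0.009, 0], [0.045, 0.088, 0.23, 0, 0.009, 0]]
  ]
}}

```text
t: 6.65
tool_pos: [0.5187, 0.0339, 0.0987]
tool_rot: [-3.141, -0.004, 3.093]
wrist_force: [-0.1, 0.7, 0.0]
opening: 0.007
grip_force: 0.0
```

```bash
python3 - <<'E'
from h import *
rel([.516,.033,.083],3.097)
s=camera("scene"); cv2.imwrite("pics/s1c.png",cv2.resize(s["pixels"][170:270,290:400],(770,600),interpolation=2)[:,:,::-1])
E
```

```text
t 6.65 tcp [0.5187 0.0339 0.0987] [-3.1413 -0.0041  3.0928] F [-0.07  0.71  0.03]
shift [ 0.013 -0.005  0.079] turn [-0.    -0.008 -0.008]
```

View pics/s1c.png

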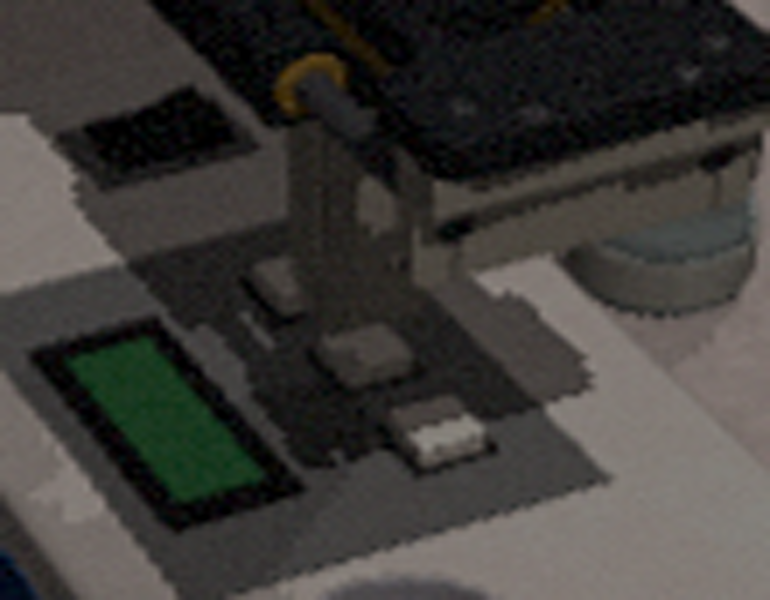

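>>> {"method": "arm_command", "body": {
  "commands": [
    [[0.012, -0.005, 0.01, 0, 0, 0], [0.012, -0.005, 0.025, 0, 0, 0], [0.012, -0.005, 0.04, 0, 0, 0], [0.012, -0.005, 0.05, 0, 0, 0], [0.012, -0.005, 0.06, 0, 0, 0], [0.012, -0.005, 0.066, 0, 0, 0], [0.012, -0.005, 0.072, 0, 0, 0], [0.012, -0.005, 0.078, 0, 0, 0], [0.012, -0.005, 0.082, 0, 0, 0], [0.012, -0.005, 0.082, 0, 0, 0], [0.012, -0.005, 0.082, 0, 0, 0]]
  ]
}}

```text
t: 7.8
tool_pos: [0.5159, 0.0335, 0.0833]
tool_rot: [3.142, -0.004, 3.094]
wrist_force: [-2.9, -0.6, 11.4]
opening: 0.005
grip_force: 5.3
```

>>> {"method": "arm_command", "body": {
  "commands": [
    [[0, 0, 0.003, 0, 0, 0], [0, 0, 0.003, 0, 0, 0], [0, 0, 0.003, 0, 0, 0], [0, 0, 0.003, 0, 0, 0], [0, 0, 0.003, 0, 0, 0], [0, 0, 0.003, 0, 0, 0], [0, 0, 0.003, 0, 0, 0], [0, 0, 0.003, 0, 0, 0], [0, 0, 0.003, 0, 0, 0], [0, 0, 0.003, 0, 0, 0], [0, 0, 0.003, 0, 0, 0], [0, 0, 0.003, 0, 0, 0], [0, 0, 0.003, 0, 0, 0], [0, 0, 0.003, 0, 0, 0], [0, 0, 0.003, 0, 0, 0], [0, 0, 0.003, 0, 0, 0]]
  ]
}}

```text
t: 9.4
tool_pos: [0.516, 0.0336, 0.0832]
tool_rot: [3.141, -0.004, 3.094]
wrist_force: [-3.3, 0.1, 14.4]
opening: 0.005
grip_force: 7.2
```

>>> {"method": "arm_command", "body": {
  "commands": [
    [[0, 0, -0.03, 0, 0, 0], [0, 0, -0.1, 0, 0, 0], [0, 0, -0.25, 0, 0, 0], [0, 0, -0.45, 0, 0, 0], [0, 0, -0.65, 0, 0, 0], [0, 0, -0.65, 0, 0, 0], [0, 0, -0.65, 0, 0, 0], [0, 0, -0.65, 0, 0, 0]]
  ]
}}

```text
t: 10.2
tool_pos: [0.5155, 0.0335, 0.2101]
tool_rot: [-3.141, -0.007, 3.094]
wrist_force: [-0.3, -0.7, -0.6]
opening: 0.004
grip_force: 0.0
```

```bash
python3 - <<'E'
from h import *
s=camera("scene"); w=camera("wrist")
cv2.imwrite("pics/fin.png",np.vstack([cv2.resize(w["pixels"][100:320],(800,275)),cv2.resize(s["pixels"][165:305,260:480],(472,300),interpolation=2)[:,:,::1] if 0 else cv2.resize(s["pixels"][165:260,260:510],(800,304),interpolation=2)])[:,:,::-1])
E
```

```text
(no output)
```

View pics/fin.png

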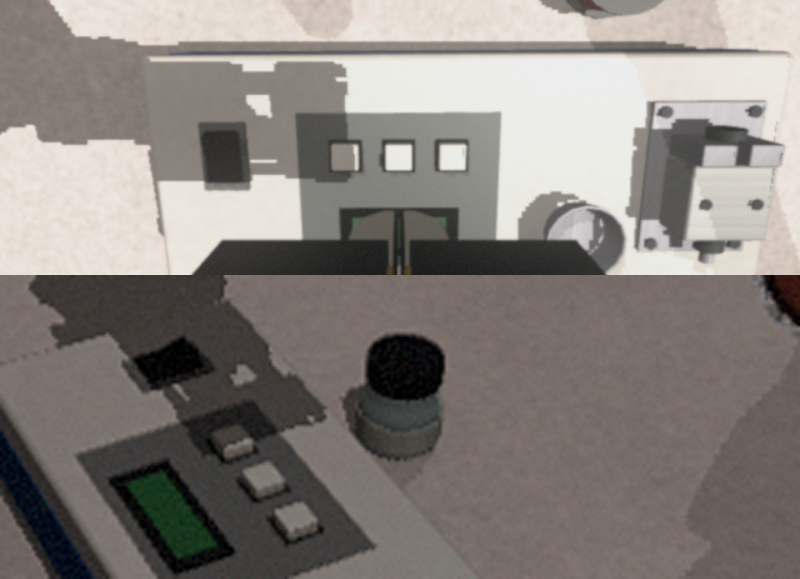

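The final picture shows the rocker at (172, 362) with its near half raised, so it is on. All three keys are up and the arm is well clear.

```bash
python3 -c "
from cell import close_job
print(close_job())"
```

```text
the job is handed in; nothing more can be done
None
```

The wire stripper's rocker is on, its middle key was held on its stop for over 1.6 s and came back up, and the job was handed in at about 10 s with the arm clear of everything; measured forces between moves stayed under 15 N.

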